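# Jack up the tilting bed of the engraving machine and hold it

## Task

The bed of the engraving machine needs a shim: stand the little lever jack on the bench with its saddle centred under the round pad of the lift lug at the bed's front edge (not the plain square stop), and let go of it. Then, lifting the bed with the jack alone, pump the handle twice: press it right down so that the bed rises, let it come fully back up, press it right down again, and finish there, still holding the handle down so that the bed stays raised. Leave the punch block and the two standing dies as they are.

Things in the scene. Friction and masses are not known exactly. Their poses are not given: they have to be found in the camera images.
- jack: Small grey lever jack, loose, 0.92 kg. Origin: underside of its base, below the cheeks; own x points from cheeks to saddle, z up. Base 260 (x -145 to +115) x 70 x 10 mm. Two upright cheeks, bridged at the top, form a carrying block 36 mm (x) by 40 mm (y), top 100 mm up, over the origin; the jack nearly balances there. Handle runs to -x from a pivot between the cheeks 60 mm up.
- jack_cheeks (a point): Grasp point of the jack: middle of the cheek block, 80 mm above the jack's underside, 20 mm below the block's top; axes as the jack's. Grip across y (40 mm) from above.
- jack_saddle (a point): Centre of the top face of the jack's saddle, a flat steel disc 44 mm across on a ram over a 38 mm sleeve; 90 mm ahead (+x) of the cheeks and 70 mm above the jack's underside when the handle is up. It rises 62.5 mm per rad of the handle, 30 mm at full stroke: it meets the pad at about 0.22 rad and lifts it about 16 mm.
- handle_paddle (a point): Centre of the upper face of the handle's black end paddle (50 mm along the handle, 34 mm wide, 10 mm thick), 115 mm from the pivot. With the handle up it is about 104 mm behind (-x) the cheeks' centre and 109 mm above the jack's underside; fully down about 115 mm behind and 56 mm above.
- jack_handle (a joint): Handle angle in rad: 0 fully up (slopes up 0.40 rad to the rear), 0.48 fully down on its stop. A spring and the load bring it back up when released; pressing the paddle needs about 3 N unloaded and 8 to 14 N when lifting the bed.
- lift_pad (a point): Centre of the flat underside of the lift pad, a steel boss 32 mm across under the round end (40 mm, raised ring on top) of the lift lug, an arm 24 mm wide clamped somewhere along the bed's front edge. It is 50 mm in front of that edge, 84 mm above the bench with the bed down; lug top 108 mm up. x points to the bed. Below is free bench; the machine's foot begins 60 mm beyond the pad.
- machine: Green engraving machine foot with a steel bed, fixed to the bench. Origin at bench level below the middle of the bed's front edge, x to the bed's rear hinge 165 mm behind. Bed 260 mm wide (y), 165 mm deep, top 110 mm up, with a round die on it up to 140 mm. A plain square-ended stop, 30 mm wide, sticks out 27 mm from the front edge at y = +107 mm.
- punch_block: Bystander: wooden block 100 x 130 x 30 mm with four short steel and brass punches in it, up to 70 mm high; origin under its centre.
- die_a: Bystander: standing dark steel die, 48 mm across, 62 mm high; origin under its centre.
- die_b: Bystander: standing bright steel die, 56 mm across, 48 mm high; origin under its centre.

How it is judged (in metres and radians):
On the way, in this order (a step that is already met when the one before it is completed fails the run):
1. the jack stands flat with its saddle centred under the lift pad, released, bed still down (horizontal distance between jack_saddle and lift_pad below 0.012 m and angle between jack's own z axis and vertical below 0.05 rad and height (world z) of jack below 0.004 m and contact force between the fingers and jack below 0.2 N and value of joint jack_handle below 0.08 rad and height (world z) of lift_pad below 0.087 m), for 0.2 s.
2. first stroke: handle down, bed raised by the jack (horizontal distance between jack_saddle and lift_pad below 0.012 m and angle between jack's own z axis and vertical below 0.05 rad and height (world z) of jack below 0.004 m and value of joint jack_handle above 0.38 rad and height (world z) of lift_pad above 0.092 m and contact force between jack and machine above 3 N), for 0.1 s.
3. handle back up, bed down again (value of joint jack_handle below 0.08 rad and height (world z) of lift_pad below 0.087 m), for 0.1 s.
4. second stroke: handle down, bed raised again (value of joint jack_handle above 0.38 rad and height (world z) of lift_pad above 0.092 m), for 0.1 s.
At the end, for the whole second after the job is handed in: Robot still presses the handle down (over 0.38 rad, over 2 N) and touches no part of the machine; jack flat on the bench, saddle within 12 mm of the pad centre, carrying the bed (over 3 N), pad raised to 92 mm or more, at rest; bystanders within 20 mm of their starts (all of step 4 and horizontal distance between jack_saddle and lift_pad below 0.012 m and angle between jack's own z axis and vertical below 0.05 rad and height (world z) of jack below 0.004 m and contact force between jack and machine above 3 N and contact force between the fingers and jack above 2 N and contact force between each of the arm, the fingers and machine below 0.5 N and velocity of joint jack_handle between -0.1 and 0.1 rad/s and linear speed of jack below 0.02 m/s and distance of each of punch_block, die_a, die_b from where it was at the start of the episode below 0.02 m); the arm keeps its last pose, push and grip.
It fails at once if the punch block is knocked over or shifted by more than 20 mm (distance of punch_block from where it was at the start of the episode above 0.02 m or angle between punch_block's own z axis and vertical above 0.2 rad).
It fails at once if the taller die is knocked over or shifted by more than 20 mm (distance of die_a from where it was at the start of the episode above 0.02 m or angle between die_a's own z axis and vertical above 0.2 rad).
It fails at once if the lower die is knocked over or shifted by more than 20 mm (distance of die_b from where it was at the start of the episode above 0.02 m or angle between die_b's own z axis and vertical above 0.2 rad).
It fails at once if the robot lifts or pushes the machine, its bed or lug itself (over 10 N) (contact force between any of the fingers, the arm and machine above 10 N).
It also fails if it takes over 64 s, if anything falls off the work surface, if the arm or the gripper's body presses on something with over 40 N, if the wrist force passes 120 N, or if a joint passes its speed limit or range.

## Robot

A 6-joint arm with a two-finger parallel gripper is mounted at the origin on the work surface. World frame = base frame: x ahead of the robot, y to its left, z up, the work surface at z = 0. Lengths are in m, angles in degrees, forces in N, time in s.
With the tool pointing down it reaches from about 0.3 to 0.75 m from the base axis. Payload 8.5 kg.
Tool frame: the origin (TCP) lies at the very end of the fingers, on their centre line; the grasp point (between the pads) lies 19 mm behind it; z points along the fingers, y is the line along which they close (so a half turn about z gives the same grasp; the last joint's range is limited). The gripper opens to 85 mm and grips with 20 to 120 N. Pads are 22 mm wide; open, the fingers measure 114 mm over their backs; the gripper's body (76 mm by 85 mm) begins 54 mm behind the grasp point. The pads swing forward as they close: fully open they stand 13 mm farther back than shut.
Start: joints at [-79.315, 21.807, 74.336, -0, 83.858, -12.336], TCP at [0.215, -0.506, 0.231] pointing down, gripper open.
Joint ranges: [-178.18, 178.18], [-50.72, 133.34], [12.68, 142.11], [-81.47, 261.47], [9.98, 163.14], [-165.26, 165.26]. Speed limits (degrees/s): [136.94, 136.94, 180, 180, 180, 180].

## Interface

Orientations are given as a 3x3 rotation matrix whose columns are the frame's x, y, z axes.
In Python, from rig import * gives the robot as it stands. The module is installed in compiled form; this text tells all that it offers.
- The arm moves only by the shell command python3 -m pendant 'ROWS' [OPENING] [FORCE]. ROWS is JSON, a list of rows, each a list of 2 entries, a list of its own where there are three numbers: the shift along the tool's x, y, z as a fraction of full scale, then the turn, a rotation vector about the tool's x, y, z as a fraction of full scale. A call has 1 to 8 rows; each row shifts and turns the commanded pose from where the row before left it, along the tool's axes as they then stand; what a row does not reach is not made up. Full scale, the value 1, is 40 mm for a shift and 5 degrees for a turn. A row lasts 1/8 s, in which the tool goes at most 62.5 mm and 10.7 degrees, less where a joint would pass 70% of its speed; a pose out of reach is approached as far as the arm can. A call with a number of a shift or a turn outside -1 to 1 is refused whole. A call with a gripper value outside its range is refused whole. OPENING is the opening, from 0 (shut) to 1 (fully open), set as the call begins (- or left out, the last holds). The fingers move at their own pace and stop on an object; FORCE is the grip in N (left out, the last holds). Time passes only in rows, so rows that do not move let the fingers close. It gives the time, the measured TCP pose, the force, the opening and the grip force at its end, in the units of the state.
- observe(): the state, without advancing time (a new reading comes with each control period).
- get_image(name): name is "scene" or "top" or "wrist"; returns a dict with "img" (400x640x3 uint8, blue, green, red), "range_z" (400x640 float32, m along the optical axis (not along the pixel's ray), 0 where there is no reading), "camera_matrix" (3x3 intrinsics, pixels), "dist_coeffs" ([k1, k2, p1, p2, k3] as OpenCV has them; the pictures are not rectified), "eye" and "rotation" of the camera in the world. Camera axes: x right, y down, z forward; pixel columns grow to the right and rows downward; lengths in m; the calibration is good to about 2 mm. A picture is of the moment at which its call begins.
- close_job(): hands the job in; it is judged then, once.
Trained networks look in the newest picture that a camera, given by its name, has taken for a name from the list of things; names that differ only in an ending like _2 or _b are one class to them, and where a whole thing is asked for, a point or a joint stands for the part that bears it (a point fixed in the world has none). Each returns a list of dicts, best first, with "conf" (0 to 1); they miss things now and then, are a little off and sometimes report something else, mostly with a low value. They report only what shows in the picture. A call takes as long as a camera call.
- regions_of(camera, query): "mask" (400x640 bool, what is visible of it).
- landmark_of(camera, query): "point" ([x, y, z] in m, in world coordinates, good to about 4 mm: a listed point, or the origin of a listed thing).
The state is a dict: "time_s": time; "q": joint angles; "qvel": joint speeds; "joint_efforts": joint torques, N m; "position": TCP position; "tool_rot": TCP orientation; "ft_force": force on the tool from outside, world axes, zero at the start; "wrist_torque": the same for the moment, N m; "grip_width": finger opening in m; "gripper_force": force on a finger pad.
Only numpy, scipy, OpenCV 4.12 (cv2) and the standard library are available. Lean on these libraries where they do the work, as an engineer would, in place of code of your own. Each camera call takes 0.05 s, during which the arm holds its last target. There are 200 camera calls.

## Working session

There is one attempt and no reset: what is moved stays moved. The work goes in short steps, Python scripts to look and compute and a shell command to move; the robot and the scene stay as the last step left them, time stands still between calls to the robot, and variables do not carry over. Pictures are saved under pics/ and viewed, at most 10 in all, crops included, and the job is handed in when it is done.

```bash
mkdir -p pics
python3 - <<'E'
from rig import *
import cv2,numpy as np
s=observe();print(s['position'],s['tool_rot'],s['time_s'])
a=get_image("scene");b=get_image("top")
cv2.imwrite("pics/a.png",a["img"]);cv2.imwrite("pics/b.png",b["img"])
for c in("scene","top"):
  for n in "jack jack_cheeks jack_saddle handle_paddle lift_pad machine punch_block die_a die_b".split():
    print(c,n,[(np.round(d["point"],3).tolist(),round(d["conf"],2)) for d in landmark_of(c,n)[:3]])
E
```

```text
[ 0.21500393 -0.50591734  0.2307137 ] [[ 9.20403143e-01  3.90970553e-01 -2.86217081e-04]
 [ 3.90970549e-01 -9.20402096e-01  1.41852589e-03]
 [ 2.91167049e-04 -1.41751813e-03 -9.99998953e-01]] 0.0
scene jack [([0.466, -0.326, -0.002], 0.86), ([0.659, 0.33, -0.002], 0.48)]
scene jack_cheeks [([0.466, -0.327, 0.079], 0.76)]
scene jack_saddle [([0.558, -0.311, 0.073], 0.81)]
scene handle_paddle [([0.369, -0.347, 0.112], 0.79)]
scene lift_pad [([0.677, 0.058, 0.082], 0.95)]
scene machine [([0.73, 0.038, -0.001], 0.9)]
scene punch_block [([0.46, 0.325, -0.002], 0.75)]
scene die_a [([0.649, -0.309, 0.001], 0.9), ([0.659, 0.331, 0.0], 0.7)]
scene die_b [([0.649, -0.309, 0.001], 0.9), ([0.659, 0.331, 0.0], 0.7)]
top jack [([0.461, -0.329, -0.003], 0.87)]
top jack_cheeks [([0.467, -0.327, 0.079], 0.91)]
top jack_saddle [([0.556, -0.308, 0.07], 0.7)]
top handle_paddle [([0.366, -0.352, 0.107], 0.9)]
top lift_pad [([0.678, 0.054, 0.087], 0.9), ([0.467, -0.328, 0.081], 0.58)]
top machine [([0.728, 0.037, -0.002], 0.74)]
top punch_block [([0.462, 0.325, -0.001], 0.58)]
top die_a [([0.645, -0.31, 0.001], 0.81), ([0.658, 0.329, -0.002], 0.63)]
top die_b [([0.645, -0.31, 0.001], 0.81), ([0.658, 0.329, -0.002], 0.63)]
```

View pics/b.png

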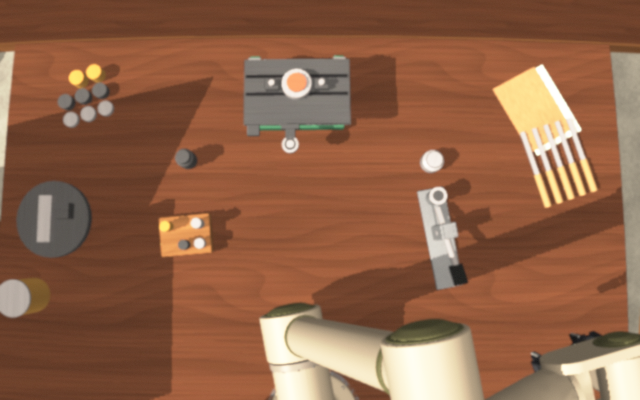

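View pics/a.png

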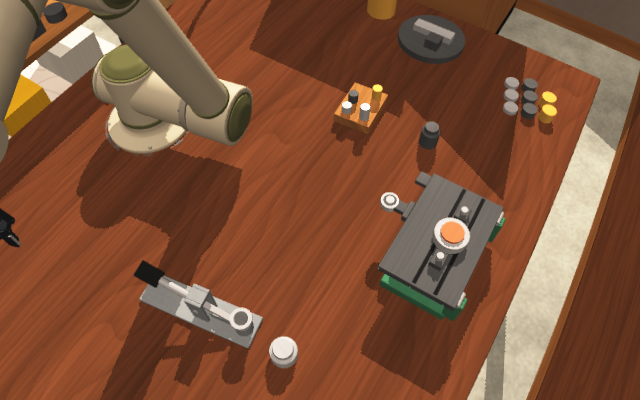

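The top picture shows the jack at (440,240), saddle at (438,195), and the round lug at (290,144), with the square stop at (252,129). The scene picture agrees: jack (200,305), lug (390,200). The landmarks match both. Next I'll hover over the jack.

```bash
cat > h.py <<'E'
from rig import *
import numpy as np
from scipy.spatial.transform import Rotation as R
def go(p,yaw):
    s=observe();A=s['tool_rot'];c,n=np.cos(np.radians(yaw)),np.sin(np.radians(yaw))
    T=np.array([[c,n,0],[n,-c,0],[0,0,-1.]])
    print("t",s['time_s'],"pos",np.round(s['position'],4),"F",np.round(s['ft_force'],1))
    print("turn total",np.round(np.degrees(R.from_matrix(A.T@T).as_rotvec())/5,2),"shift after turn",np.round(T.T@(np.array(p)-s['position'])/.04,2))
def lm(c,names):
    get_image(c)
    for n in names.split():
        for d in landmark_of(c,n)[:1]: print(c,n,np.round(d["point"],4),round(d["conf"],2))
E
python3 -c "
from h import *
go([.45,-.33,.2],12)"
```

```text
t 1.0 pos [ 0.2151 -0.5062  0.2313] F [-0.5 -0.6  0. ]
turn total [0.  0.  2.2] shift after turn [ 6.66 -3.09  0.78]
```

```bash
python3 -m pendant '[[[0,0,0],[0,0,1]],[[0,0,0],[0,0,1]],[[0.9,-0.4,0.1],[0,0,0.2]],[[0.95,-0.45,0.1],[0,0,0]],[[0.95,-0.45,0.1],[0,0,0]],[[0.95,-0.45,0.1],[0,0,0]],[[0.95,-0.45,0.1],[0,0,0]],[[0.95,-0.45,0.1],[0,0,0]]]' 1
python3 -m pendant '[[[0.95,-0.45,0.1],[0,0,0]],[[0,0,0],[0,0,0]],[[0,0,0],[0,0,0]]]'
python3 -c "
from h import *
import cv2
lm('wrist','jack_cheeks jack_saddle handle_paddle jack')
cv2.imwrite('pics/w1.png',get_image('wrist')['img'])
lm('top','jack_cheeks jack_saddle handle_paddle')
go([.467,-.327,.061],12)"
```

```text
time_s: 2.0
position: [0.4147, -0.354, 0.2073]
tool_rot: [[0.978, 0.208, 0.0], [0.208, -0.978, -0.0], [0.0, 0.0, -1.0]]
ft_force: [0.1, 0.4, -0.6]
grip_width: 0.0854
gripper_force: 0.0
time_s: 2.38
position: [0.4469, -0.3296, 0.2034]
tool_rot: [[0.978, 0.208, -0.0], [0.208, -0.978, -0.0], [-0.0, 0.0, -1.0]]
ft_force: [0.6, -0.2, 0.1]
grip_width: 0.0856
gripper_force: 0.0
wrist jack_cheeks [ 0.4686 -0.326   0.0805] 0.6
wrist jack_saddle [ 0.5533 -0.3084  0.0678] 0.89
wrist handle_paddle [ 0.3641 -0.345   0.1092] 0.9
wrist jack [ 0.4665 -0.3238 -0.0023] 0.82
top jack_cheeks [ 0.4678 -0.3281  0.0789] 0.78
top jack_saddle [ 0.5568 -0.3092  0.0718] 0.65
t 2.875 pos [ 0.4469 -0.3295  0.2034] F [ 1.2  0.1 -0.2]
turn total [ 0. -0.  0.] shift after turn [0.5  0.04 3.56]
```

View pics/w1.png

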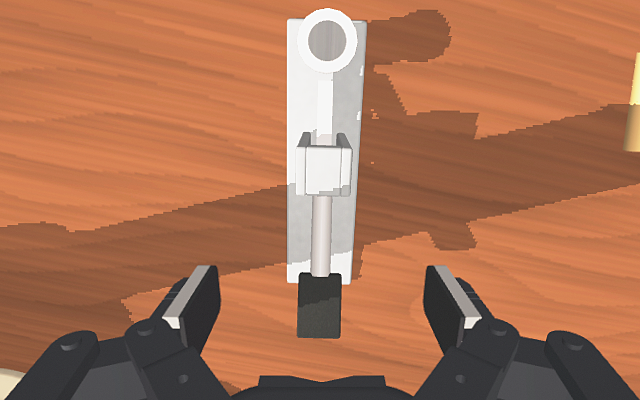

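The wrist picture shows the jack aligned with the tool: saddle (327,40), block (324,170), paddle (320,305), fingers centred at about 323. Now I'll descend and grip.

```bash
python3 -m pendant '[[[0.5,0.04,0.4],[0,0,0]],[[0,0,0.8],[0,0,0]],[[0,0,0.8],[0,0,0]],[[0,0,0.7],[0,0,0]],[[0,0,0.5],[0,0,0]],[[0,0,0.36],[0,0,0]],[[0,0,0],[0,0,0]]]' 1
python3 -m pendant '[[[0,0,0],[0,0,0]],[[0,0,0],[0,0,0]],[[0,0,0],[0,0,0]],[[0,0,0],[0,0,0]],[[0,0,0],[0,0,0]],[[0,0,0],[0,0,0]]]' 0 60
python3 -m pendant '[[[0,0,-0.4],[0,0,0]],[[0,0,-0.6],[0,0,0]],[[0,0,0],[0,0,0]],[[0,0,0],[0,0,0]]]'
python3 -c "
from h import *
lm('wrist','jack_saddle handle_paddle lift_pad')
lm('top','jack_saddle lift_pad machine');lm('scene','jack_saddle lift_pad jack machine')"
```

```text
time_s: 3.75
position: [0.4667, -0.3266, 0.0603]
tool_rot: [[0.978, 0.208, -0.001], [0.208, -0.978, 0.001], [-0.001, -0.001, -1.0]]
ft_force: [0.7, 0.3, 0.2]
grip_width: 0.0856
gripper_force: 0.0
time_s: 4.5
position: [0.4672, -0.3268, 0.0618]
tool_rot: [[0.978, 0.208, 0.001], [0.208, -0.978, -0.001], [0.001, 0.001, -1.0]]
ft_force: [-0.5, 1.9, 6.8]
grip_width: 0.0395
gripper_force: 61.0
time_s: 5.0
position: [0.4664, -0.3262, 0.0999]
tool_rot: [[0.978, 0.208, -0.002], [0.208, -0.978, 0.002], [-0.001, -0.002, -1.0]]
ft_force: [0.5, 0.3, -9.7]
grip_width: 0.0392
gripper_force: 62.6
wrist jack_saddle [ 0.5531 -0.3077  0.1084] 0.9
top jack_saddle [ 0.5551 -0.3091  0.106 ] 0.66
top lift_pad [0.6753 0.0545 0.0851] 0.93
top machine [ 0.7307  0.0375 -0.0013] 0.86
scene lift_pad [0.6763 0.0555 0.0809] 0.74
scene jack [ 0.4662 -0.3255  0.0409] 0.57
scene machine [ 0.7302  0.0394 -0.0017] 0.87
```

Lifted level. The pad is at about (0.6765, 0.0555). I'll carry the jack sideways to a stand-off in front of the lug.

```bash
python3 -m pendant '[[[0.08,-0.3,0],[0,0,0]],[[0.15,-0.65,0],[0,0,0]],[[0.18,-0.8,0],[0,0,0]],[[0.18,-0.8,0],[0,0,0]],[[0.18,-0.8,0],[0,0,0]],[[0.18,-0.8,0],[0,0,0]],[[0.18,-0.8,0],[0,0,0]],[[0.18,-0.8,0],[0,0,0]]]'
python3 -m pendant '[[[0.18,-0.8,0],[0,0,0]],[[0.18,-0.8,0],[0,0,0]],[[0.18,-0.6,0],[0,0,0]],[[0.05,-0.3,0],[0,0,0]],[[0,0,0.4],[0,0,0]],[[0,0,0.4],[0,0,0]],[[0,0,0],[0,0,0]],[[0,0,0],[0,0,0]]]'
python3 -c "
from h import *
import cv2
lm('wrist','jack_saddle lift_pad handle_paddle')
cv2.imwrite('pics/w2.png',get_image('wrist')['img'])
lm('top','jack_saddle lift_pad');lm('scene','jack_saddle lift_pad jack')
go([.5885,.0368,.066],12)"
```

```text
time_s: 6.65
position: [0.47, -0.0891, 0.1012]
tool_rot: [[0.978, 0.208, 0.0], [0.208, -0.978, 0.0], [0.0, 0.0, -1.0]]
ft_force: [0.6, 0.6, -8.6]
grip_width: 0.0397
gripper_force: 62.4
time_s: 7.65
position: [0.4728, 0.0117, 0.0695]
tool_rot: [[0.978, 0.208, 0.001], [0.208, -0.978, -0.0], [0.001, 0.0, -1.0]]
ft_force: [0.3, 0.0, -9.1]
grip_width: 0.0395
gripper_force: 62.7
wrist jack_saddle [0.5597 0.0301 0.0762] 0.89
top jack_saddle [0.5589 0.0314 0.0795] 0.68
top lift_pad [0.6789 0.0552 0.0824] 0.59
scene jack_saddle [0.56   0.0291 0.0796] 0.74
scene lift_pad [0.6773 0.0552 0.0879] 0.63
scene jack [0.4713 0.0126 0.0055] 0.81
t 8.25 pos [0.4726 0.0118 0.0689] F [ 0.7  0.3 -9.8]
turn total [0. 0. 0.] shift after turn [ 2.97 -0.01  0.07]
```

View pics/w2.png

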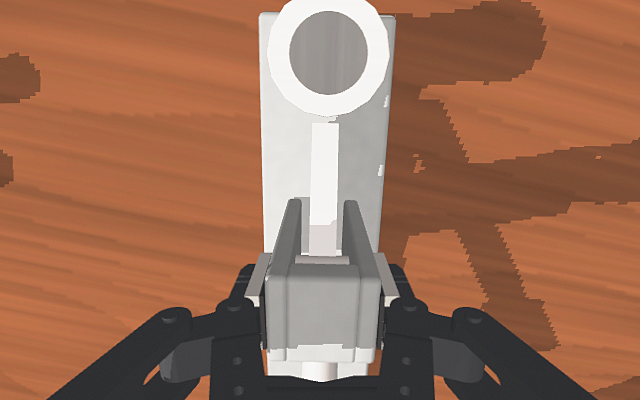

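The wrist picture shows the jack held square, with the saddle at (328,52). I'll refine the saddle and lug centres from the depth image.

```bash
cat >> h.py <<'E'
import cv2
def cloud(c):
    g=get_image(c);v,u=np.nonzero(g["range_z"]>0)
    n=cv2.undistortPoints(np.c_[u,v].astype(float)[:,None],g["camera_matrix"],g["dist_coeffs"])[:,0]
    z=g["range_z"][v,u][:,None]
    return (np.hstack([n,np.ones((len(n),1))])*z)@np.array(g["rotation"]).T+g["eye"]
def disc(P,ctr,r,zl,zh,xmax):
    Q=P[(np.hypot(*(P[:,:2]-ctr).T)<r)&(P[:,2]>zl)&(P[:,2]<zh)&(P[:,0]<xmax)]
    (c,rad)=cv2.minEnclosingCircle(Q[:,:2].astype(np.float32))
    return len(Q),np.round(c,4),round(rad,4),np.round(np.median(Q,0),4)
E
python3 -c "
from h import *
for c in ('top','scene'):
    P=cloud(c)
    print(c,'lug',disc(P,[.677,.055],.028,.098,.12,.69))
    print(c,'saddle',disc(P,[.5597,.0302],.03,.068,.09,1))
    e=P[(P[:,2]>.1)&(P[:,2]<.12)&(P[:,0]>.7)&(abs(P[:,1])<.25)]
    b=cv2.minAreaRect(e[:,:2].astype(np.float32));print('bed',b)
"
```

```text
top lug (205, array([0.6741, 0.0529]), 0.0199, array([0.6729, 0.0529, 0.1078]))
top saddle (234, array([0.5588, 0.0263]), 0.0219, array([0.559 , 0.0249, 0.0759]))
bed ((0.7988671064376831, 0.036968864500522614), (0.19755686819553375, 0.2610056400299072), 0.011078820563852787)
scene lug (237, array([0.6775, 0.0536]), 0.021, array([0.6757, 0.0493, 0.1093]))
scene saddle (288, array([0.5609, 0.0268]), 0.0225, array([0.5623, 0.0243, 0.0775]))
bed ((0.7996736168861389, 0.0379047766327858), (0.19909098744392395, 0.26320013403892517), 0.7520444989204407)
```

All estimates agree: the offset is (0.116, 0.0262), so I need 2.97 units of tool x. I'll slide in and set it down.

```bash
python3 -m pendant '[[[0.3,0,0.06],[0,0,0]],[[0.5,0,0],[0,0,0]],[[0.6,0,0],[0,0,0]],[[0.6,-0.02,0],[0,0,0]],[[0.5,-0.02,0],[0,0,0]],[[0.47,0,0],[0,0,0]],[[0,0,0],[0,0,0]],[[0,0,0],[0,0,0]]]'
python3 -c "
from h import *
for c in ('top','scene'): lm(c,'jack_cheeks jack_saddle jack lift_pad')
lm('wrist','jack_saddle jack_cheeks lift_pad')
go([.5885,.0368,.0605],12)
cv2.imwrite('pics/s2.png',cv2.resize(get_image('scene')['img'][140:300,300:520],None,fx=3,fy=3))"
```

```text
time_s: 9.35
position: [0.5881, 0.0383, 0.066]
tool_rot: [[0.978, 0.208, -0.001], [0.208, -0.978, 0.0], [-0.001, -0.0, -1.0]]
ft_force: [0.4, -0.1, -9.7]
grip_width: 0.0397
gripper_force: 62.7
top jack_cheeks [0.5885 0.0356 0.0846] 0.79
top jack [5.849e-01 3.600e-02 1.000e-04] 0.81
top lift_pad [0.6741 0.0517 0.0858] 0.74
scene jack_cheeks [0.5872 0.0357 0.0878] 0.78
scene jack_saddle [0.6767 0.0576 0.0737] 0.46
scene jack [0.5879 0.0398 0.0037] 0.79
scene lift_pad [0.6754 0.0586 0.0828] 0.89
wrist jack_cheeks [0.5877 0.0388 0.0834] 0.6
wrist lift_pad [0.6766 0.0567 0.0841] 0.73
t 10.05 pos [0.5884 0.0382 0.0665] F [-0.2 -0.5 -9. ]
turn total [-0.  0.  0.] shift after turn [-0.    0.03  0.15]
```

View pics/s2.png

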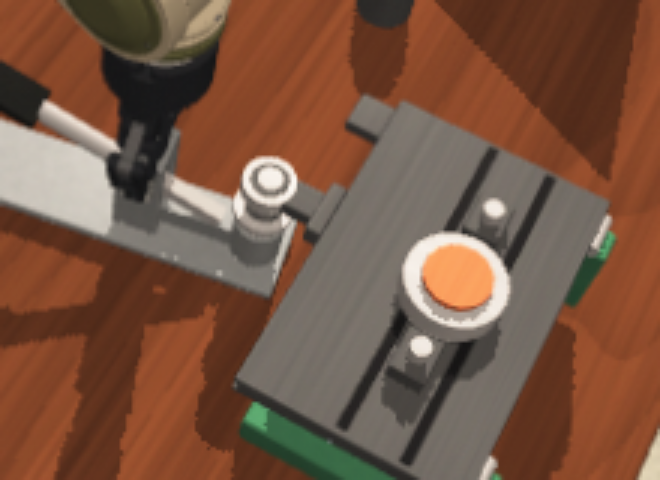

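The crop shows the saddle right beneath the ring (268,190), clear of the square stop (368,112). Set it down and release.

```bash
python3 -m pendant '[[[0,0,0.06],[0,0,0]],[[0,0,0.05],[0,0,0]],[[0,0,0.03],[0,0,0]],[[0,0,0],[0,0,0]],[[0,0,0],[0,0,0]]]'
```

```text
time_s: 10.72
position: [0.5883, 0.0382, 0.0618]
tool_rot: [[0.978, 0.208, 0.0], [0.208, -0.978, -0.0], [0.0, 0.0, -1.0]]
ft_force: [-6.1, 0.8, 2.3]
grip_width: 0.0395
gripper_force: 64.0
```

```bash
python3 -m pendant '[[[0,0,0],[0,0,0]],[[0,0,0],[0,0,0]],[[0,0,0],[0,0,0]],[[0,0,0],[0,0,0]],[[0,0,-0.4],[0,0,0]],[[0,0,-0.8],[0,0,0]],[[0,0,-0.8],[0,0,0]],[[0,0,-0.8],[0,0,0]]]' 1
python3 -m pendant '[[[-0.8,0,0],[0,0,0]],[[-0.9,0,0],[0,0,0]],[[-0.9,0,0],[0,0,0]],[[0,0,0],[0,0,0]],[[0,0,0],[0,0,0]]]' 0
python3 -c "
from h import *
for c in ('top','scene'):
    lm(c,'jack jack_cheeks jack_saddle handle_paddle lift_pad')
lm('wrist','jack handle_paddle jack_cheeks jack_saddle lift_pad')
go([.487,.016,.115],12)
cv2.imwrite('pics/w3.png',get_image('wrist')['img'])"
```

```text
time_s: 11.72
position: [0.5884, 0.0381, 0.1753]
tool_rot: [[0.978, 0.208, 0.001], [0.208, -0.978, -0.0], [0.001, 0.0, -1.0]]
ft_force: [0.0, -0.8, -0.2]
grip_width: 0.0854
gripper_force: 0.0
time_s: 12.35
position: [0.4875, 0.0164, 0.1739]
tool_rot: [[0.978, 0.208, 0.002], [0.208, -0.978, -0.0], [0.002, 0.001, -1.0]]
ft_force: [-0.5, 0.4, 0.3]
grip_width: -0.0001
gripper_force: 0.0
top jack [ 0.5854  0.0381 -0.0042] 0.72
top jack_cheeks [0.5882 0.0379 0.0797] 0.88
top jack_saddle [0.6768 0.0585 0.0716] 0.39
top handle_paddle [ 0.5865  0.0357 -0.0033] 0.2
top lift_pad [0.677  0.054  0.0872] 0.81
scene jack [0.5853 0.0383 0.0018] 0.75
scene jack_cheeks [0.5843 0.0374 0.0815] 0.78
scene jack_saddle [0.6768 0.0545 0.0711] 0.5
scene handle_paddle [0.4872 0.0183 0.1118] 0.6
scene lift_pad [0.676  0.0567 0.0793] 0.78
wrist jack [ 0.5906  0.0403 -0.0028] 0.63
wrist handle_paddle [0.4825 0.0211 0.1102] 0.88
wrist jack_cheeks [0.589  0.0402 0.0811] 0.88
t 13.25 pos [0.4867 0.0165 0.1729] F [ 0.5 -0.4 -0.1]
turn total [-0.  0.  0.] shift after turn [0.01 0.01 1.45]
```

View pics/w3.png

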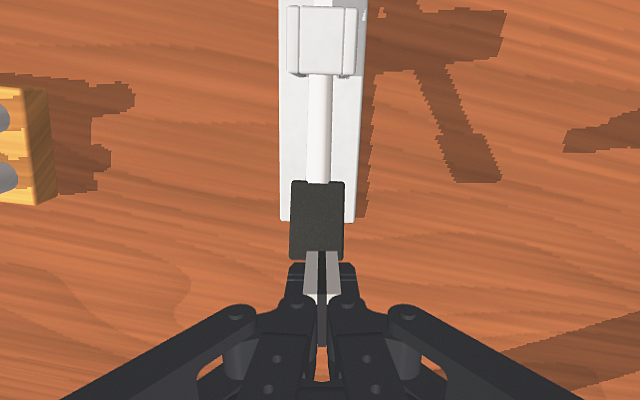

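The wrist picture shows the paddle at (317,220) in line with the fingers, and the saddle and pad agree within about 3 mm. Now the first stroke, following the paddle's arc.

```bash
python3 -m pendant '[[[0,0,0.5],[0,0,0]],[[0,0,0.5],[0,0,0]],[[0,0,0.3],[0,0,0]],[[0,0,0.15],[0,0,0]],[[0,0,0.05],[0,0,0]],[[0,0,0],[0,0,0]]]' 0
python3 -m pendant '[[[-0.06,0,0.14],[0,0,0]],[[-0.05,0,0.15],[0,0,0]],[[-0.05,0,0.15],[0,0,0]],[[-0.04,0,0.15],[0,0,0]],[[-0.02,0,0.15],[0,0,0]],[[-0.02,0,0.15],[0,0,0]],[[0,0,0],[0,0,0]]]'
```

```text
time_s: 14.05
position: [0.4869, 0.0164, 0.1133]
tool_rot: [[0.978, 0.208, 0.001], [0.208, -0.978, -0.0], [0.001, 0.0, -1.0]]
ft_force: [0.0, 0.2, -0.5]
grip_width: 0.0001
gripper_force: 0.0
time_s: 14.92
position: [0.4766, 0.0144, 0.0772]
tool_rot: [[0.978, 0.208, -0.002], [0.208, -0.978, -0.0], [-0.002, -0.0, -1.0]]
ft_force: [-4.9, -0.9, 10.7]
grip_width: 0.0005
gripper_force: 5.1
```

```bash
python3 -m pendant '[[[-0.03,0,0.14],[0,0,0]],[[-0.03,0,0.14],[0,0,0]],[[-0.02,0,0.14],[0,0,0]],[[-0.02,0,0.1],[0,0,0]],[[0,0,0],[0,0,0]],[[0,0,0],[0,0,0]]]'
python3 -c "
from h import *
for c in ('top','scene'): lm(c,'jack_cheeks jack_saddle lift_pad jack')
lm('wrist','jack_cheeks jack')
go([.476,.014,.055],12)"
```

```text
time_s: 15.68
position: [0.4751, 0.0139, 0.0574]
tool_rot: [[0.978, 0.208, 0.005], [0.208, -0.978, 0.0], [0.005, 0.001, -1.0]]
ft_force: [2.0, 3.8, 11.9]
grip_width: -0.0005
gripper_force: 5.6
top jack_cheeks [0.5869 0.0353 0.0804] 0.92
top lift_pad [0.6758 0.0513 0.1002] 0.61
top jack [ 0.5827  0.0355 -0.0052] 0.89
scene jack_cheeks [0.5867 0.0373 0.0814] 0.72
scene jack_saddle [0.6765 0.056  0.1037] 0.49
scene lift_pad [0.6744 0.057  0.0984] 0.97
scene jack [ 0.5854  0.0389 -0.0033] 0.82
wrist jack [ 0.5888  0.0408 -0.0012] 0.72
t 16.325 pos [0.4751 0.0139 0.0574] F [ 2.3  4.1 11.4]
turn total [ 0.01 -0.06 -0.  ] shift after turn [0.02 0.   0.06]
```

The pad has risen to about 0.099. I'll let the handle come fully up along the reverse arc, then check.

```bash
python3 -m pendant '[[[0.02,0,-0.2],[0,0,0]],[[0.03,0,-0.2],[0,0,0]],[[0.03,0,-0.2],[0,0,0]],[[0.05,0,-0.2],[0,0,0]],[[0.07,0,-0.2],[0,0,0]],[[0.08,0,-0.2],[0,0,0]],[[0.03,0,-0.2],[0,0,0]],[[0,0,-0.3],[0,0,0]]]'
python3 -m pendant '[[[0,0,-0.2],[0,0,0]],[[0,0,0],[0,0,0]],[[0,0,0],[0,0,0]],[[0,0,0],[0,0,0]]]'
python3 -c "
from h import *
for c in ('top','scene'): lm(c,'jack_cheeks jack_saddle lift_pad jack handle_paddle')
lm('wrist','jack_cheeks jack handle_paddle')
go([.4865,.0164,.1135],12)
cv2.imwrite('pics/s4.png',cv2.resize(get_image('scene')['img'][140:300,300:520],None,fx=3,fy=3))"
```

```text
time_s: 17.32
position: [0.4853, 0.0163, 0.1247]
tool_rot: [[0.978, 0.208, -0.001], [0.208, -0.978, 0.0], [-0.001, -0.001, -1.0]]
ft_force: [0.3, -0.8, 0.1]
grip_width: 0.0003
gripper_force: 0.0
time_s: 17.82
position: [0.4853, 0.0162, 0.1322]
tool_rot: [[0.978, 0.208, -0.001], [0.208, -0.978, 0.0], [-0.001, -0.0, -1.0]]
ft_force: [-0.4, 0.3, -0.1]
grip_width: -0.0003
gripper_force: 0.0
top jack_cheeks [0.5893 0.0381 0.0807] 0.94
top jack_saddle [0.6754 0.0587 0.0689] 0.45
top lift_pad [0.6753 0.0547 0.088 ] 0.82
top jack [ 0.5845  0.0378 -0.0046] 0.72
scene jack_cheeks [0.5853 0.037  0.0844] 0.59
scene jack_saddle [0.6796 0.0531 0.0717] 0.48
scene lift_pad [0.6781 0.0579 0.0858] 0.84
scene jack [ 5.855e-01  3.730e-02 -5.000e-04] 0.9
scene handle_paddle [0.4883 0.017  0.1116] 0.6
wrist jack_cheeks [0.5889 0.0408 0.0768] 0.94
wrist jack [ 0.5853  0.0389 -0.0029] 0.61
wrist handle_paddle [0.4852 0.0214 0.1074] 0.79
t 18.625 pos [0.4855 0.0162 0.1325] F [ 0.3 -0.  -0.5]
turn total [ 0. -0.  0.] shift after turn [0.02 0.   0.48]
```

View pics/s4.png

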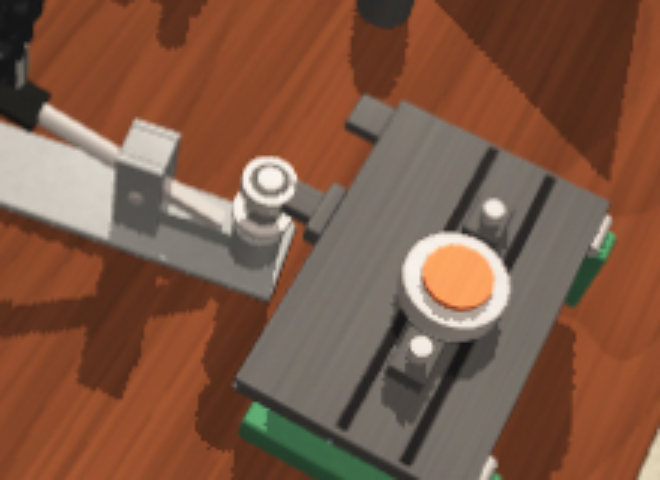

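The crop shows the bed down again and the handle up, with the saddle still under the ring at (268,190). Now the second stroke.

```bash
python3 -m pendant '[[[0,0,0.25],[0,0,0]],[[0,0,0.2],[0,0,0]],[[-0.06,0,0.15],[0,0,0]],[[-0.06,0,0.15],[0,0,0]],[[-0.05,0,0.15],[0,0,0]],[[-0.04,0,0.15],[0,0,0]],[[-0.03,0,0.15],[0,0,0]],[[-0.03,0,0.15],[0,0,0]]]' 0
python3 -m pendant '[[[-0.03,0,0.15],[0,0,0]],[[-0.02,0,0.15],[0,0,0]],[[-0.01,0,0.15],[0,0,0]],[[0,0,0.12],[0,0,0]],[[0,0,0],[0,0,0]],[[0,0,0],[0,0,0]],[[0,0,0],[0,0,0]]]'
python3 -c "
from h import *
for c in ('top','scene'): lm(c,'jack_cheeks jack_saddle lift_pad jack')
lm('top','punch_block die_a')
go([.476,.014,.055],12)"
```

```text
time_s: 19.68
position: [0.475, 0.0141, 0.0787]
tool_rot: [[0.978, 0.208, 0.001], [0.208, -0.978, 0.0], [0.001, -0.0, -1.0]]
ft_force: [-0.9, 3.9, 10.7]
grip_width: 0.0002
gripper_force: 5.2
time_s: 20.55
position: [0.4735, 0.0138, 0.0564]
tool_rot: [[0.978, 0.208, 0.003], [0.208, -0.978, 0.0], [0.003, 0.0, -1.0]]
ft_force: [1.2, 5.8, 11.9]
grip_width: 0.0001
gripper_force: 5.5
top jack_cheeks [0.5892 0.0364 0.0787] 0.86
top jack_saddle [0.6765 0.0556 0.0989] 0.45
top lift_pad [0.6739 0.0548 0.1026] 0.79
top jack [ 0.5837  0.0352 -0.0031] 0.88
scene jack_saddle [0.6769 0.0555 0.1015] 0.53
scene lift_pad [0.6785 0.0572 0.1008] 0.6
scene jack [0.5878 0.0398 0.0008] 0.95
top punch_block [ 0.4652  0.3224 -0.0038] 0.78
top die_a [ 0.6544  0.3266 -0.0007] 0.82
t 21.2 pos [0.4735 0.0138 0.0564] F [ 0.6  5.7 10.9]
turn total [ 0.   -0.03  0.  ] shift after turn [0.06 0.01 0.04]
```

The bed is raised to about 0.10, the pressing force is steady at about 11 N, and the saddle is still centred. Handing in.

```bash
python3 -c "
from rig import *
print(close_job())"
```

```text
the job is handed in; nothing more can be done
None
```

I handed the job in: the jack stands released under the round lift pad, the handle was pumped twice, and the arm is still pressing it down with about 11 N with the bed raised (pad about 0.10 m up); no verdict came back at hand-in.

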